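# Show the clamped dowel to the stock-check camera

## Robot

A 6-joint arm with a two-finger parallel gripper is mounted at the origin on the work surface. World frame = base frame: x ahead of the robot, y to its left, z up, the work surface at z = 0. Lengths are in m, angles in rad, forces in N, time in s.
With the tool pointing down it reaches from about 0.35 to 0.975 m from the base axis. Payload 4.9 kg.
Tool frame: the origin (TCP) lies at the very end of the fingers, on their centre line; the grasp point (between the pads) lies 19 mm behind it; z points along the fingers, y is the line along which they close (so a half turn about z gives the same grasp; the last joint's range is limited). The gripper opens to 85 mm and grips with 20 to 120 N. Pads are 22 mm wide; open, the fingers measure 114 mm over their backs; the gripper's body (76 mm by 85 mm) begins 54 mm behind the grasp point. The pads swing forward as they close: fully open they stand 13 mm farther back than shut.
Start: joints at [1.185, 0.053, 1.613, -0, 1.476, -0.119], TCP at [0.165, 0.603, 0.204] pointing down, gripper open.
Joint ranges: [-3.01, 3.01], [-1.01, 2.22], [0.06, 2.58], [-1.02, 4.17], [0.09, 2.62], [-3.14, 3.14]. Speed limits (rad/s): [2.57, 2.57, 3.14, 3.14, 3.14, 3.14].

## Interface

Orientations are given as a rotation vector (axis times angle).
In Python, from station import ctrl gives the robot as it stands.
- The arm moves only by the shell command python3 -m crank 'ROWS' [OPENING] [FORCE]. ROWS is text: rows parted by semicolons, each of 4 numbers parted by spaces: the shift along the world's x, y, z in units of 0.5 m (1.0 is 0.5 m), then the turn about the world's z in units of 90 degrees (1.0 is 90 degrees). In form: x y z turn; .... A call has exactly 5 rows; each row shifts and turns the commanded pose from where the row before left it; what a row does not reach is not made up. A row lasts 1/12 s, in which the tool goes at most 41.7 mm and 7.16 degrees, less where a joint would pass 70% of its speed; a pose out of reach is approached as far as the arm can. A call with a number of a shift or a turn outside -1 to 1 is refused whole. A call with a gripper value outside its range is refused whole. OPENING is the opening in per cent of the stroke, from 0 (shut) to 100 (fully open), set as the call begins (- or left out, the last holds). The fingers move at their own pace and stop on an object; FORCE is the grip in N (left out, the last holds). Time passes only in rows, so rows that do not move let the fingers close, or fill a call up. It gives the time, the measured TCP pose, the force, the opening and the grip force at its end, in the units of the state.
- ctrl.get_obs(): the state, without advancing time (a new reading comes with each control period).
- ctrl.get_image(name): name is "scene" or "top" or "wrist"; returns (picture, depth): 420x560x3 uint8, red, green, blue; 420x560 float32, m along the optical axis (not along the pixel's ray), 0 where there is no reading.
- ctrl.get_calibration(name): a dict with "fx", "fy", "cx", "cy" (pixels), "extrinsics" (4x4, takes a point from world to camera coordinates). Camera axes: x right, y down, z forward; pixel columns grow to the right and rows downward; lengths in m; the calibration is good to about 2 mm. A picture is of the moment at which its call begins: read the wrist's pose just before it. get_calibration takes no time and is no camera call; for the wrist camera it gives the pose at the moment of the call.
- ctrl.finish_job(): hands the job in; it is judged then, once.
The state is a dict: "t": time; "q": joint angles; "dq": joint speeds; "effort": joint torques, N m; "tool_pos": TCP position; "tool_rot": TCP orientation; "contact_force": force on the tool from outside, world axes, zero at the start; "wrist_torque": the same for the moment, N m; "opening": finger opening in m; "grip_force": force on a finger pad.
Only numpy, scipy, OpenCV 4.12 (cv2) and the standard library are available. Lean on these libraries where they do the work, as an engineer would, in place of code of your own. Each camera call takes 0.05 s, during which the arm holds its last target. There are 200 camera calls.

## Task

First raise the lid of the blue camera case (it has a yellow pull bar) to about 70 degrees from shut and let go of it, so that its lens looks out over the front of the case. Then pull the wooden dowel up out of the steel clamp and hold it in the air centred in front of the lens, 18 cm from it, level and square across the view with the green end to the left as the robot sees it. Finish still holding it there, with the dowel clear of clamp and case and the case untouched, and leave the other things on the counter where they stand.

Things in the scene. Friction and masses are not known exactly. Their poses are not given: they have to be found in the camera images.
- camera_lid (a joint): Angle of the camera lid (rad): 0 = flat shut, 1.571 = upright, end stop 1.9. Stiff friction hinge: it stays where it is left; lifting takes about 3 to 5 N at the pull bar. It starts slightly open (0.12 to 0.42).
- lid_hinge (a point): Middle of the lid's hinge line, on the far upper edge of the blue camera case, 52 mm above the counter. Axes of the case: x from its front to its back (away from the robot), y along the hinge to the left as the robot sees it, z up. The case is a blue box fixed to the counter, 220 mm deep (front edge 215 mm before the hinge), 240 mm wide, 45 mm high.
- pull_bar (a point): Centre of the lid's round yellow pull bar: 12 mm thick, 110 mm long, parallel to the hinge and 245 mm from it, in the lid's middle plane, on two steel arms at its ends (102 mm free between), 45 mm before the lid's free edge. It can turn between gripper pads. The lid is a blue plate 195 mm deep, 240 mm wide, 12 mm thick. Lid's axes: x from bar to hinge, y left.
- lens (a point): Front of the camera lens, amid the lid's width on its inner (under) face, 175 mm from the hinge, 18 mm below the lid's middle plane; a black round stub on the outer face marks it. Lid's axes: x from free edge to hinge, y along the hinge to the robot's left. The lens looks along -z: down when shut; at 70 degrees mostly towards the robot, a little down.
- dowel_mid (a point): Centre of the loose wooden dowel (on its axis, half-way along): round, 18 mm in diameter, 180 mm long, 35 to 70 g, its last 40 mm painted green. x runs along the dowel to the green end. It starts level in the clamp, centre 58 mm above the counter.
- green_end (a point): Centre of the dowel's green end face, 90 mm from the dowel's centre.
- clamp: Steel clamp fixed to the counter; origin: centre of its underside, x along the dowel to the green end. Base 150 x 100 x 12 mm. The dowel lies on two rests between pairs of cheeks, 14 mm long, at x = +-58 mm, tops 64 mm up; the 100 mm between is free down to 24 mm above the counter. A spring presses the -y cheeks on with 2 N: the dowel comes straight up under 6 N.
- jar: Bystander, loose: glass jar with steel cap, 80 mm across, 120 mm high; origin at the centre of its underside.
- bowls: Bystander, loose: stack of two plastic bowls (they move as one), 140 mm across, 69 mm high; origin at the centre of its underside.
- scoop: Bystander, loose: aluminium scoop, about 230 mm long, 70 mm wide, 45 mm high; origin under the rear part of its blade.
- tape: Bystander, loose: roll of yellow tape lying flat, 96 mm across, 25 mm high; origin at the centre of its underside.
Not all that is in view belongs to the job. Of the things that look like the part that bears dowel_mid, the larger one is meant.

How it is judged:
On the way, in this order (a step that is already met when the one before it is completed fails the run):
1. the lid stands at 70 degrees (within 6), let go, the dowel still in the clamp (value of joint camera_lid between 1.117 and 1.327 rad and contact force between the fingers and case below 0.2 N and height (world z) of dowel_mid below 0.075 m), for 0.2 s.
2. the dowel is lifted clear of the clamp in the gripper (height (world z) of dowel_mid above 0.09 m and contact force between dowel and the fingers above 1.5 N and contact force between dowel and clamp below 0.05 N), for 0.2 s.
At the end, for the whole second after the job is handed in: Lid at 70 degrees from shut (within 6), case untouched. Dowel held still in the gripper, clear of clamp and case, over 9 cm up; its centre within 25 mm of the lens axis and 180 mm (within 25) from the lens; its length parallel to the hinge within 10 degrees, green end to the robot's left (all of step 2 and value of joint camera_lid between 1.117 and 1.327 rad and contact force between dowel and case below 0.05 N and contact force between each of the arm, the fingers and case below 0.2 N and linear speed of dowel below 0.03 m/s and x of dowel_mid in the frame of lens between -0.025 and 0.025 m and y of dowel_mid in the frame of lens between -0.025 and 0.025 m and z of dowel_mid in the frame of lens between -0.205 and -0.155 m and angle between the x axis of dowel_mid and the y axis of lens, either way round below 0.175 rad and y of green_end in the frame of lens above 0.05 m); the arm keeps its last pose, push and grip.
It fails at once if the jar shifted by more than 3 cm (distance of jar from where it was at the start of the episode above 0.03 m).
It fails at once if the bowls shifted by more than 3 cm (distance of bowls from where it was at the start of the episode above 0.03 m).
It fails at once if the scoop shifted by more than 3 cm (distance of scoop from where it was at the start of the episode above 0.03 m).
It fails at once if the tape shifted by more than 3 cm (distance of tape from where it was at the start of the episode above 0.03 m).
It also fails if it takes over 58 s, if anything falls off the work surface, if the arm or the gripper's body presses on something with over 40 N, if the wrist force passes 120 N, or if a joint passes its speed limit or range.

## Working session

There is one attempt and no reset: what is moved stays moved. The work goes in short steps, Python scripts to look and compute and a shell command to move; the robot and the scene stay as the last step left them, time stands still between calls to the robot, and variables do not carry over. Pictures are saved under pics/ and viewed, at most 10 in all, crops included, and the job is handed in when it is done.

```bash
ls; mkdir -p pics; cat > h.py <<'E'
import numpy as np,cv2
from station import ctrl
def snap(name,fn):
    c=ctrl.get_calibration(name); im,d=ctrl.get_image(name)
    np.savez(f'pics/{fn}.npz',im=im,d=d,E=c['extrinsics'],K=[c['fx'],c['fy'],c['cx'],c['cy']])
    cv2.imwrite(f'pics/{fn}.png',im[:,:,::-1])
def load(fn):
    z=np.load(f'pics/{fn}.npz'); return z['im'],z['d'],z['E'],z['K']
def cloud(fn):
    im,d,E,K=load(fn); v,u=np.mgrid[:d.shape[0],:d.shape[1]]
    P=np.stack([(u-K[2])/K[0]*d,(v-K[3])/K[1]*d,d],-1)
    W=(P-E[:3,3])@E[:3,:3]; W[d==0]=np.nan
    return W
E
python3 - <<'E'
from h import *
for n in ['scene','top']: snap(n,n+'0')
a=cv2.imread('pics/scene0.png');b=cv2.imread('pics/top0.png')
o=ctrl.get_obs();print(o)
E
```

```text
pics
{'t': 0.1, 'q': array([ 1.18496321e+00,  5.32993900e-02,  1.61420709e+00,  1.62093838e-05,
        1.47595106e+00, -1.19016892e-01]), 'dq': array([-6.62448233e-04,  4.22086161e-05, -3.00886305e-03, -9.98585999e-04,
       -2.45698558e-04, -3.57880124e-04]), 'effort': array([-3.61493176e-04, -3.94899273e+01, -3.71363747e+01, -1.18584148e-04,
        3.92862072e-03,  6.77418313e-06]), 'tool_pos': array([0.16455779, 0.60230285, 0.20265058]), 'tool_rot': array([-4.17810050e-01, -3.11319880e+00,  2.82975651e-03]), 'contact_force': array([-0.67192943,  0.39652353,  0.16042182]), 'wrist_torque': array([-0.00146454,  0.02000118,  0.01639286]), 'grip_force': 0.0, 'opening': 0.08538853121077189}
```

View pics/scene0.png

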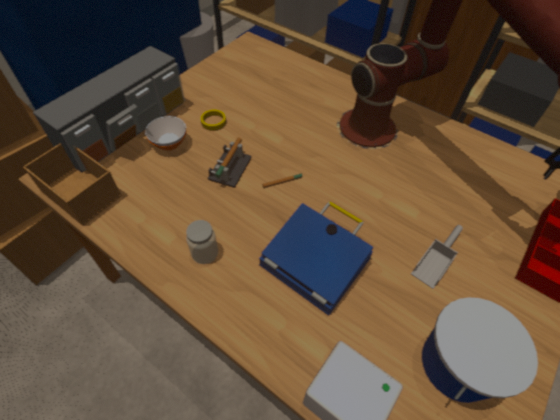

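View pics/top0.png

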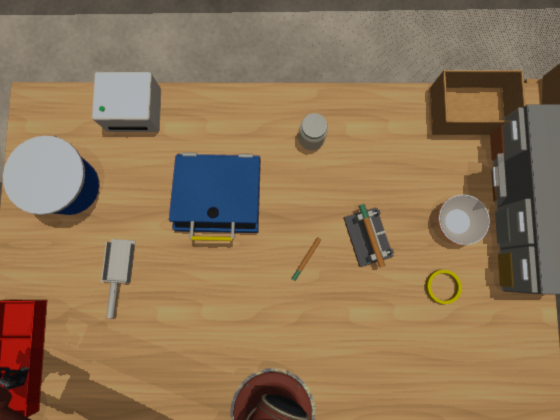

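The two views show the case at top-view (215,193) with its yellow bar at (212,239). The clamp with the dowel is at (372,237), green end near (364,210), and a thin decoy stick lies at (307,258). The jar is at (313,130), bowls at (464,220), tape at (444,287) and scoop at (118,275).

```bash
python3 - <<'E'
from h import *
im,d,E,K=load('top0'); W=cloud('top0')
hsv=cv2.cvtColor(im,cv2.COLOR_RGB2HSV)
def comp(m,box):
    x0,y0,x1,y1=box; k=np.zeros(m.shape,bool);k[y0:y1,x0:x1]=1
    return m&k&np.isfinite(W[...,0])
def pr(n,p): print(n,len(p),'mean',p.mean(0).round(4),'min',p.min(0).round(3),'max',p.max(0).round(3))
H,S,V=[hsv[...,i] for i in range(3)]
bar=W[comp((H>20)&(H<35)&(S>180)&(V>120),(185,228,240,248))]; bar=bar[bar[:,2]>.06]; pr('bar',bar)
l=np.linalg.svd(bar[:,:2]-bar[:,:2].mean(0))[2][0];print('bar dir',l)
lid=W[comp((H>100)&(H<130)&(S>120),(165,150,265,240))]; pr('blue',lid)
# plane fit lid
q=lid[lid[:,2]>.06];
for _ in range(5):
    c=q.mean(0);n=np.linalg.svd(q-c,full_matrices=False)[2][2];r=np.abs((lid-c)@n);q=lid[r<.004]
n*=np.sign(n[2]);print('plane',c,n,'tilt',np.degrees(np.arccos(n[2])),len(q))
for nm,b in dict(clamp=(335,190,405,275),jar=(295,108,332,155),bowl=(435,192,492,250),tape=(422,265,465,308),scoop=(98,235,140,320),stick=(285,230,328,285)).items():
    k=W[b[1]:b[3],b[0]:b[2]].reshape(-1,3);k=k[(k[:,2]>.008)]; pr(nm,k)
dw=comp((W[...,2]>.05)&(S>90)&(V>60),(345,195,395,275)); k=W[dw]; pr('dow',k)
xy=k[:,:2];c=np.median(xy,0);l=np.linalg.svd(xy-xy.mean(0))[2][0];t=(xy-xy.mean(0))@l;print(l,t.min(),t.max(),xy.mean(0),xy.mean(0)+l*(t.min()+t.max())/2)
A=cv2.resize(im[145:250,160:270],None,fx=5,fy=5,interpolation=cv2.INTER_CUBIC)[:,:,::-1]
B=cv2.resize(im[195:280,335:405],None,fx=6,fy=6,interpolation=cv2.INTER_CUBIC)[:,:,::-1]
c=np.zeros((525,790,3),np.uint8);c[:525,:400]=A[:525,75:475];c[:510,400:790]=B[:510,:390];cv2.imwrite('pics/c.png',c)
print(K,E)
E
```

```text
bar 172 mean [0.4687 0.1647 0.1028] min [0.463 0.111 0.094] max [0.475 0.218 0.11 ]
bar dir [-0.02943623 -0.99956666]
blue 5952 mean [0.601  0.1601 0.0754] min [0.493 0.041 0.018] max [0.713 0.281 0.104]
plane [0.60706715 0.15960616 0.07781068] [ 0.18694973 -0.0033788   0.98236367] tilt 10.776607814666193 4946
clamp 1885 mean [ 0.4811 -0.2687  0.0289] min [ 0.375 -0.369  0.008] max [ 0.57  -0.187  0.073]
jar 863 mean [ 0.7651 -0.1087  0.0981] min [ 0.734 -0.17   0.008] max [ 0.863 -0.072  0.127]
bowl 2066 mean [ 0.5282 -0.5335  0.0407] min [ 0.457 -0.618  0.009] max [ 0.597 -0.455  0.075]
tape 463 mean [ 0.3421 -0.4764  0.0227] min [ 0.287 -0.525  0.008] max [ 0.39  -0.425  0.033]
scoop 711 mean [0.3653 0.4405 0.0307] min [0.254 0.395 0.008] max [0.47  0.49  0.051]
stick 220 mean [ 0.4197 -0.0934  0.0128] min [ 0.356 -0.147  0.008] max [ 0.494 -0.036  0.026]
dow 392 mean [ 0.476  -0.2714  0.065 ] min [ 0.394 -0.306  0.052] max [ 0.57  -0.236  0.073]
[-0.95431799 -0.29879285] -0.09581770093587137 0.0840307789767935 [ 0.47603298 -0.27138088] [ 0.48165721 -0.26961996]
[468.02831407 468.02831407 277.38267814 206.69803843] [[ 0.00276342 -0.99999404 -0.00206898 -0.01310043]
 [-0.98918534 -0.00243013 -0.1466508   0.56255411]
 [ 0.1466449   0.00245186 -0.98918616  1.27945474]
 [ 0.          0.          0.          1.        ]]
```

View pics/c.png

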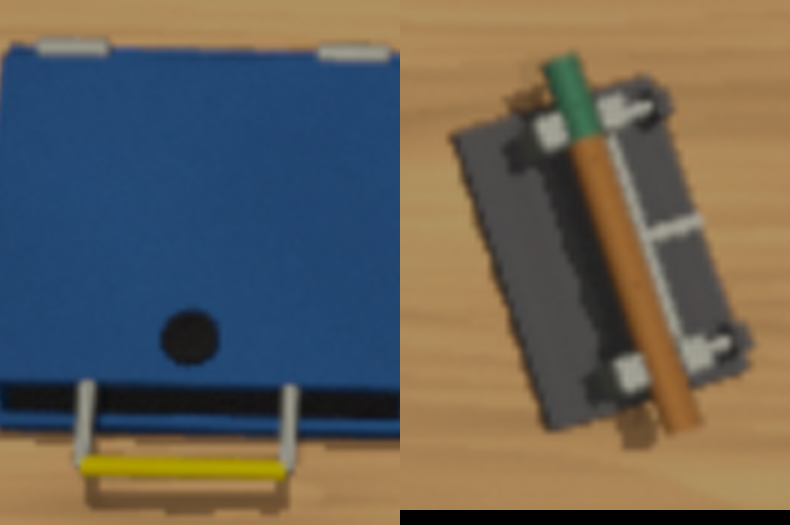

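The crop shows the bar end to end at about (85–285,467), level with the hinge, and the black stub at (190,338). On the right the dowel lies in two cheek pairs, green end up-left at (565,62). The measured bar height and lid tilt (10.8°) give a hinge at z≈0.053, which matches the stated 52 mm. I'll move above the bar now.

```bash
python3 -m crank '0.0405 -0.0583 0 -0.0563;0.0405 -0.0583 0 -0.0563;0.0405 -0.0583 0 -0.0563;0.0405 -0.0583 0 -0.0563;0.0405 -0.0583 0 -0.0563' 50 30
python3 -m crank '0.0405 -0.0583 0 -0.0563;0.0405 -0.0583 0 -0.0563;0.0405 -0.0583 0 -0.0563;0.0405 -0.0583 0 -0.0563;0.0405 -0.0583 0 -0.0563'
python3 -m crank '0.0405 -0.0583 0 -0.0563;0.0405 -0.0583 0 -0.0563;0.0405 -0.0583 0 -0.0563;0.0405 -0.0583 0 -0.0563;0.0405 -0.0583 0 -0.0563'
python3 -m crank '0 0 0 0;0 0 0 0;0 0 0 0;0 0 0 0;0 0 0 0'
cat >> h.py <<'E'
from scipy.spatial.transform import Rotation as R
def tool():
    o=ctrl.get_obs();y=R.from_rotvec(o['tool_rot']).as_matrix()[:,1]
    print('t',o['t'],'tcp',o['tool_pos'].round(4),'yaw',np.degrees(np.arctan2(y[1],y[0])).round(2),'f',o['contact_force'].round(2),'open',round(o['opening'],4),'grip',round(o['grip_force'],1),'q',o['q'].round(2))
E
python3 - <<'E'
from h import *
snap('wrist','w1');tool()
W=cloud('w1');im,d,E,K=load('w1');hsv=cv2.cvtColor(im,cv2.COLOR_RGB2HSV);H,S,V=[hsv[...,i] for i in range(3)]
m=(H>20)&(H<35)&(S>180)&(V>100)&(W[...,2]>.06)
b=W[m];print(len(b),b.mean(0),b.min(0),b.max(0));l=np.linalg.svd(b-b.mean(0),full_matrices=False)[2][0];print(l)
E
```

```text
t: 0.52
tool_pos: [0.2663, 0.4555, 0.2031]
tool_rot: [-1.096, -2.944, 0.001]
contact_force: [-0.3, 1.2, 0.2]
opening: 0.0426
grip_force: 0.0
t: 0.93
tool_pos: [0.3676, 0.3097, 0.2034]
tool_rot: [-1.715, -2.632, 0.001]
contact_force: [0.5, 0.7, 0.8]
opening: 0.0425
grip_force: 0.0
t: 1.35
tool_pos: [0.4689, 0.1639, 0.2034]
tool_rot: [-2.251, -2.191, 0.0]
contact_force: [1.2, 1.0, -1.0]
opening: 0.0423
grip_force: 0.0
t: 1.77
tool_pos: [0.4678, 0.1667, 0.2037]
tool_rot: [-2.244, -2.199, 0.0]
contact_force: [-0.2, 0.9, -0.4]
opening: 0.0425
grip_force: 0.0
t 1.8167 tcp [0.4679 0.1667 0.2038] yaw -1.16 f [-0.16 -0.2   0.2 ] open 0.0423 grip 0.0 q [ 0.19 -0.26  1.9   0.    1.5   0.21]
1457 [0.46697516 0.16840167 0.10502924] [0.46070477 0.11041543 0.09960535] [0.47351022 0.21988712 0.10796384]
[ 0.01752204  0.99984505 -0.0016877 ]
```

View pics/w1.png

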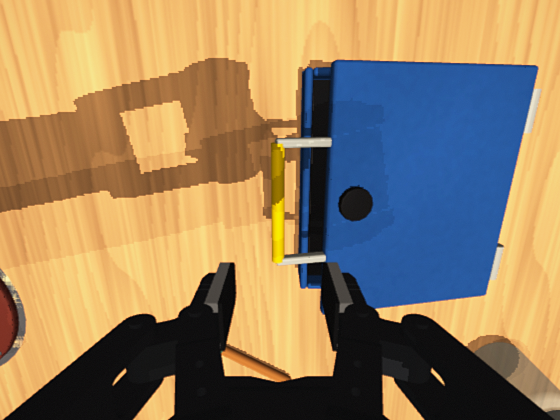

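The wrist view shows the bar at columns 272–284, rows 143–262, between the fingers (about 228 and 335 at tip height) and square to them. In metres the bar centre is about (0.467, 0.167, 0.101). I'll descend and close on it.

```bash
python3 -m crank '0 0 -0.05 0;0 0 -0.05 0;0 0 -0.05 0;0 0 -0.05 0;0 0 -0.042 0'
python3 -m crank '0 0 0 0;0 0 0 0;0 0 0 0;0 0 0 0;0 0 0 0' 
python3 -m crank '0 0 0 0;0 0 0 0;0 0 0 0;0 0 0 0;0 0 0 0' 0 30
python3 -m crank '0 0 0 0;0 0 0 0;0 0 0 0;0 0 0 0;0 0 0 0'
python3 - <<'E'
from h import *
tool()
t0=10.9
for s in np.linspace(0,1,11)[1:]:
    t=t0+(70.5-t0)*s;p=t0+(70.5-t0)*(s-.1)
    t,p=np.radians([t,p]);print(np.round([-.49*(np.cos(t)-np.cos(p)),.49*(np.sin(t)-np.sin(p))],4))
E
```

```text
t: 2.23
tool_pos: [0.4674, 0.1664, 0.0811]
tool_rot: [-2.244, -2.198, 0.001]
contact_force: [-0.5, 0.1, -0.6]
opening: 0.0426
grip_force: 0.0
t: 2.65
tool_pos: [0.4699, 0.166, 0.0849]
tool_rot: [2.245, 2.195, 0.005]
contact_force: [-1.0, 0.3, -0.7]
opening: 0.0424
grip_force: 0.0
t: 3.07
tool_pos: [0.4685, 0.1656, 0.0828]
tool_rot: [2.246, 2.196, 0.0]
contact_force: [0.4, 0.5, -0.4]
opening: 0.0001
grip_force: 0.0
t: 3.48
tool_pos: [0.4685, 0.1656, 0.0828]
tool_rot: [-2.246, -2.196, 0.0]
contact_force: [0.7, 0.1, -0.2]
opening: 0.0002
grip_force: 0.0
t 3.4833 tcp [0.4685 0.1656 0.0828] yaw -1.29 f [ 0.74  0.14 -0.22] open 0.0002 grip 0.0 q [ 0.19 -0.15  2.02 -0.    1.27  0.21]
[0.0122 0.0495]
[0.0173 0.0479]
[0.0222 0.0459]
[0.0268 0.0433]
[0.0312 0.0403]
[0.0352 0.0368]
[0.0388 0.033 ]
[0.042  0.0288]
[0.0448 0.0243]
[0.0471 0.0195]
```

The fingers closed on nothing (opening 0), so I'll look.

```bash
python3 - <<'E'
from h import *
snap('wrist','w2');snap('scene','s2')
for n in ('w2','s2','top0','scene0'):
  W=cloud(n);im,d,E,K=load(n);hsv=cv2.cvtColor(im,cv2.COLOR_RGB2HSV);H,S,V=[hsv[...,i] for i in range(3)]
  m=(H>20)&(H<35)&(S>180)&(V>100)&(W[...,2]>.05)&(abs(W[...,0]-.47)<.06)&(abs(W[...,1]-.165)<.08)
  b=W[m];print(n,len(b),np.median(b,0),np.percentile(b,5,0),np.percentile(b,95,0))
im=load('s2')[0][180:310,240:400];w=load('w2')[0]
c=np.hstack([cv2.resize(im,(400,325)),cv2.resize(w,(400,300))]) if 0 else None
o=np.zeros((325,800,3),np.uint8);o[:,:400]=cv2.resize(im,(400,325),interpolation=cv2.INTER_CUBIC);o[:300,400:]=cv2.resize(w,(400,300));cv2.imwrite('pics/c2.png',o[:,:,::-1])
E
```

```text
w2 2171 [0.46743629 0.19637564 0.10523429] [0.46248933 0.17188851 0.10260267] [0.47250379 0.21780712 0.10666382]
s2 40 [0.47186774 0.12723277 0.10249609] [0.46688275 0.11278315 0.09879314] [0.47470271 0.14100055 0.10442872]
top0 172 [0.46873101 0.1648395  0.10276142] [0.46356263 0.11691579 0.09768132] [0.47423262 0.21252781 0.10721966]
scene0 127 [0.4721292  0.16320631 0.10153895] [0.46582462 0.11638258 0.09822913] [0.47596579 0.20839258 0.10481979]
```

View pics/c2.png

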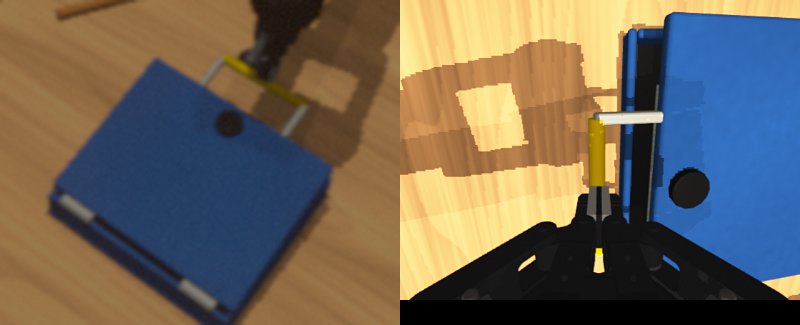

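```bash
python3 - <<'E'
from h import *
im,d,E,K=load('w2');W=cloud('w2')
cv2.imwrite('pics/c3.png',cv2.resize(im[150:400,200:360],(512,800)[::1],interpolation=cv2.INTER_CUBIC)[:600,:,::-1])
for r in range(150,370,12): print(r,[tuple(W[r,c].round(3)) for c in (268,279,290)])
E
```

```text
150 [(np.float64(0.461), np.float64(0.215), np.float64(0.002)), (np.float64(0.47), np.float64(0.215), np.float64(0.001)), (np.float64(0.479), np.float64(0.215), np.float64(0.003))]
162 [(np.float64(0.461), np.float64(0.206), np.float64(0.002)), (np.float64(0.47), np.float64(0.222), np.float64(0.104)), (np.float64(0.475), np.float64(0.222), np.float64(0.104))]
174 [(np.float64(0.465), np.float64(0.217), np.float64(0.106)), (np.float64(0.47), np.float64(0.217), np.float64(0.106)), (np.float64(0.475), np.float64(0.217), np.float64(0.104))]
186 [(np.float64(0.464), np.float64(0.211), np.float64(0.104)), (np.float64(0.47), np.float64(0.211), np.float64(0.106)), (np.float64(0.478), np.float64(0.186), np.float64(0.003))]
198 [(np.float64(0.464), np.float64(0.205), np.float64(0.104)), (np.float64(0.47), np.float64(0.205), np.float64(0.106)), (np.float64(0.478), np.float64(0.177), np.float64(0.003))]
210 [(np.float64(0.464), np.float64(0.199), np.float64(0.105)), (np.float64(0.469), np.float64(0.199), np.float64(0.106)), (np.float64(0.478), np.float64(0.166), np.float64(0.001))]
222 [(np.floa
[... 1651 characters left out ...]
.float64(0.178), np.float64(0.167)), (np.float64(0.469), np.float64(0.163), np.float64(0.149)), (np.float64(0.472), np.float64(0.177), np.float64(0.167))]
342 [(np.float64(0.465), np.float64(0.176), np.float64(0.172)), (np.float64(0.468), np.float64(0.158), np.float64(0.149)), (np.float64(0.472), np.float64(0.178), np.float64(0.174))]
354 [(np.float64(0.465), np.float64(0.163), np.float64(0.162)), (np.float64(0.468), np.float64(0.112), np.float64(0.105)), (np.float64(0.472), np.float64(0.173), np.float64(0.174))]
366 [(np.float64(0.464), np.float64(0.159), np.float64(0.163)), (np.float64(0.466), np.float64(0.004), np.float64(0.002)), (np.float64(0.472), np.float64(0.159), np.float64(0.163))]
```

View pics/c3.png

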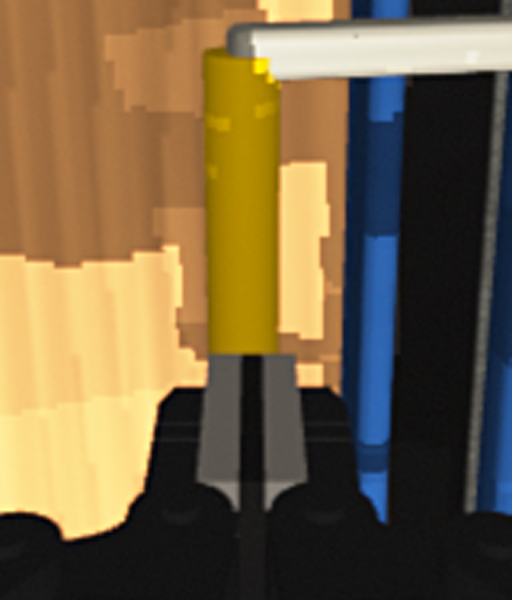

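```bash
python3 - <<'E'
from h import *
for n,t in (('w1',.2038),('w2',.0828)):
  W=cloud(n); im,d,E,K=load(n)
  for c in (222,228,232,270,279,288,328,335):
    col=W[:,c]; print(n,c,[ (r,*[float(a) for a in (W[r,c]-[.468,.166,t]).round(3)]) for r in (262,266,270,276,290,310)])
  cam=-E[:3,:3].T@E[:3,3];print('cam',cam-[.468,.166,t])
tool();print(R.from_rotvec(ctrl.get_obs()['tool_rot']).as_matrix().round(3))
E
```

```text
w1 222 [(262, -0.027, 0.013, 0.035), (266, -0.026, 0.013, 0.039), (270, -0.025, 0.013, 0.044), (276, -0.025, 0.013, 0.048), (290, -0.023, 0.012, 0.058), (310, -0.022, 0.009, 0.068)]
w1 228 [(262, -0.024, 0.012, 0.034), (266, -0.023, 0.013, 0.039), (270, -0.023, 0.012, 0.042), (276, -0.022, 0.013, 0.049), (290, -0.022, 0.008, 0.053), (310, -0.022, 0.001, 0.057)]
w1 232 [(262, -0.022, 0.012, 0.034), (266, -0.022, 0.012, 0.039), (270, -0.021, 0.011, 0.04), (276, -0.022, 0.008, 0.041), (290, -0.022, 0.002, 0.043), (310, -0.022, -0.006, 0.046)]
w1 270 [(262, -0.013, -0.108, -0.203), (266, -0.013, -0.114, -0.203), (270, -0.013, -0.12, -0.202), (276, -0.014, -0.128, -0.201), (290, -0.014, -0.15, -0.203), (310, -0.015, -0.181, -0.202)]
w1 279 [(262, -0.001, -0.056, -0.098), (266, -0.002, -0.114, -0.202), (270, -0.002, -0.12, -0.202), (276, -0.002, -0.128, -0.201), (290, -0.002, -0.149, -0.201), (310, -0.003, -0.181, -0.202)]
w1 288 [(262, 0.008, -0.056, -0.1), (266, 0.01, -0.114, -0.202), (270, 0.01, -0.12, -0.202), (276, 0.01, -0.129, -0.203), (290, 0.01, -0.149, -0.201), (310, 0.01, -0.181
[... 1416 characters left out ...]
.043), (276, 0.005, 0.01, 0.046), (290, 0.005, 0.011, 0.059), (310, 0.004, 0.012, 0.075)]
w2 328 [(262, 0.039, -0.035, -0.053), (266, 0.038, -0.037, -0.052), (270, 0.039, -0.042, -0.053), (276, 0.039, -0.047, -0.053), (290, 0.039, -0.059, -0.052), (310, 0.039, -0.077, -0.051)]
w2 335 [(262, 0.044, -0.034, -0.051), (266, 0.044, -0.038, -0.052), (270, 0.044, -0.042, -0.054), (276, 0.044, -0.047, -0.053), (290, 0.045, -0.06, -0.054), (310, 0.045, -0.078, -0.053)]
cam [0.00203909 0.08054792 0.17197879]
t 3.5833 tcp [0.4685 0.1656 0.0828] yaw -1.29 f [0.21 0.46 0.45] open -0.0 grip 0.0 q [ 0.19 -0.15  2.02 -0.    1.27  0.21]
[[ 0.023  1.    -0.   ]
 [ 1.    -0.023 -0.   ]
 [-0.    -0.    -1.   ]]
```

The wrist depth shows the finger ends about 33 mm above the reported TCP, so the fingers shut over the bar. I'll confirm this from the depth edge, with the fingers part-open and lower.

```bash
python3 -m crank '0 0 0 0;0 0 0 0;0 0 0 0;0 0 0 0;0 0 0 0' 40
python3 -m crank '0 0 -0.01 0;0 0 -0.01 0;0 0 -0.01 0;0 0 -0.01 0;0 0 0 0'
python3 - <<'E'
from h import *
W=cloud('w1')
for c in (225,230,333): print(c,[(r,float((W[r,c,2]-.2038).round(3))) for r in range(244,268,2)])
W=cloud('w2')
for c in (270,288): print(c,[(r,float((W[r,c,2]-.0828).round(3))) for r in range(252,268,2)])
snap('wrist','w3');tool()
W=cloud('w3');z=ctrl.get_obs()['tool_pos'][2]
im=load('w3')[0];cv2.imwrite('pics/c4.png',cv2.resize(im[150:400,180:380],(600,600)[::1],interpolation=cv2.INTER_CUBIC)[:,:,::-1])
E
```

```text
t: 4.0
tool_pos: [0.4685, 0.1656, 0.0828]
tool_rot: [2.246, 2.196, 0.0]
contact_force: [0.3, -0.1, 0.3]
opening: 0.0342
grip_force: 0.0
t: 4.42
tool_pos: [0.4673, 0.1654, 0.061]
tool_rot: [-2.245, -2.195, 0.004]
contact_force: [-0.1, 0.3, -0.7]
opening: 0.0342
grip_force: 0.0
225 [(244, -0.202), (246, -0.203), (248, -0.202), (250, -0.203), (252, -0.201), (254, -0.202), (256, -0.201), (258, -0.202), (260, -0.201), (262, 0.035), (264, 0.038), (266, 0.039)]
230 [(244, -0.202), (246, -0.202), (248, -0.201), (250, -0.202), (252, -0.203), (254, -0.202), (256, -0.201), (258, -0.202), (260, -0.202), (262, 0.034), (264, 0.038), (266, 0.039)]
333 [(244, -0.108), (246, -0.107), (248, -0.108), (250, -0.107), (252, -0.107), (254, -0.109), (256, -0.108), (258, -0.108), (260, -0.108), (262, 0.034), (264, 0.038), (266, 0.038)]
270 [(252, 0.023), (254, 0.021), (256, 0.023), (258, 0.023), (260, nan), (262, 0.035), (264, 0.037), (266, 0.039)]
288 [(252, -0.08), (254, -0.081), (256, -0.082), (258, -0.081), (260, -0.082), (262, 0.035), (264, 0.036), (266, 0.04)]
t 4.4667 tcp [0.4677 0.1654 0.0616] yaw -1.29 f [0.88 0.01 0.02] open 0.0342 grip 0.0 q [ 0.19 -0.12  2.03 -0.    1.23  0.21]
```

View pics/c4.png

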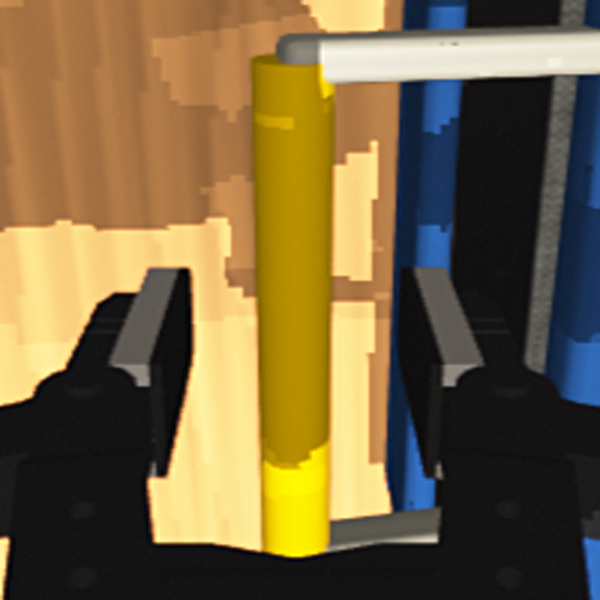

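The bar now sits centred between the pads, at crop columns 255–330 with the pads at 190 and 400. The tips are 34 mm behind the reported TCP at both openings, so I'll treat that as the true offset and descend a further 14 mm before gripping.

```bash
python3 -m crank '0 0 -0.01 0;0 0 -0.01 0;0 0 -0.008 0;0 0 0 0;0 0 0 0'
python3 -m crank '0 0 0 0;0 0 0 0;0 0 0 0;0 0 0 0;0 0 0 0' 0 40
python3 -m crank '0 0 0 0;0 0 0 0;0 0 0 0;0 0 0 0;0 0 0 0'
```

```text
t: 4.88
tool_pos: [0.4682, 0.1655, 0.0483]
tool_rot: [-2.246, -2.196, 0.001]
contact_force: [0.0, -0.3, 0.0]
opening: 0.0343
grip_force: 0.0
t: 5.3
tool_pos: [0.4668, 0.1657, 0.0485]
tool_rot: [-2.244, -2.194, 0.005]
contact_force: [-5.2, -0.4, 2.7]
opening: 0.0105
grip_force: 38.9
t: 5.72
tool_pos: [0.4669, 0.1657, 0.0485]
tool_rot: [-2.244, -2.195, 0.005]
contact_force: [-4.1, -0.0, 2.3]
opening: 0.0108
grip_force: 38.9
```

```bash
python3 -m crank '0.0055 0 0.0249 0;0.0067 0 0.0246 0;0.0080 0 0.0242 0;0.0093 0 0.0237 0;0.0105 -0.001 0.0232 0'
python3 -m crank '0.0117 0 0.0227 0;0.0128 0 0.0220 0;0.0140 -0.001 0.0213 0;0.0151 0 0.0206 0;0.0161 -0.001 0.0197 0'
python3 -m crank '0.0171 0 0.0188 0;0.0181 -0.001 0.0180 0;0.0190 0 0.0170 0;0.0198 -0.001 0.0160 0;0.0206 0 0.0149 0'
python3 - <<'E'
from h import *
tool()
E
```

```text
t: 6.13
tool_pos: [0.4863, 0.1653, 0.1098]
tool_rot: [-2.243, -2.193, 0.007]
contact_force: [-8.8, 1.7, -1.3]
opening: 0.0108
grip_force: 38.9
t: 6.55
tool_pos: [0.5207, 0.1646, 0.1643]
tool_rot: [-2.241, -2.193, 0.008]
contact_force: [-12.8, 2.2, 4.4]
opening: 0.0106
grip_force: 38.9
t: 6.97
tool_pos: [0.5695, 0.1637, 0.2096]
tool_rot: [-2.244, -2.195, 0.003]
contact_force: [-13.3, 0.5, 10.0]
opening: 0.0108
grip_force: 38.9
t 6.9667 tcp [0.5695 0.1637 0.2096] yaw -1.25 f [-13.34   0.49  10.  ] open 0.0108 grip 38.9 q [ 0.15 -0.02  1.68  0.    1.49  0.18]
```

```bash
python3 -m crank '0.0213 -0.001 0.0139 0;0.0221 0 0.0127 0;0.0227 -0.001 0.0116 0;0.0233 0 0.0104 0;0.0238 -0.001 0.0092 0'
python3 -m crank '0 0 0 0;0 0 0 0;0 0 0 0;0 0 0 0;0 0 0 0'
python3 - <<'E'
from h import *
snap('scene','s4');tool()
W=cloud('s4');im=load('s4')[0];H,S,V=[cv2.cvtColor(im,cv2.COLOR_RGB2HSV)[...,i] for i in range(3)]
m=(H>100)&(H<130)&(S>120)&(W[...,2]>.08)&(abs(W[...,0]-.65)<.15)&(abs(W[...,1]-.16)<.14);q=W[m]
for _ in range(5):
    c=np.median(q,0);n=np.linalg.svd(q-q.mean(0),full_matrices=False)[2][2];r=abs((W[m]-q.mean(0))@n);q=W[m][r<.004]
n*=np.sign(n[0]);print(len(q),m.sum(),q.mean(0),n,np.degrees(np.arccos(n[2])))
E
```

```text
t: 7.38
tool_pos: [0.6282, 0.1626, 0.2399]
tool_rot: [2.245, 2.196, 0.006]
contact_force: [-7.2, 2.4, 8.1]
opening: 0.0103
grip_force: 39.5
t: 7.8
tool_pos: [0.6297, 0.1626, 0.2404]
tool_rot: [2.243, 2.194, 0.013]
contact_force: [-2.7, 2.0, 9.0]
opening: 0.0108
grip_force: 40.6
t 7.85 tcp [0.6297 0.1625 0.2403] yaw -1.27 f [-0.97  2.69  9.36] open 0.0106 grip 40.6 q [0.14 0.09 1.52 0.   1.53 0.16]
2938 3040 [0.67581804 0.19293895 0.17247459] [ 0.94627873 -0.01834975  0.32283101] 71.16578102509645
```

The lid is at 71°. Now I'll release it and back off straight up.

```bash
python3 -m crank '0 0 0 0;0 0 0 0;0 0 0 0;0 0 0 0;0 0 0 0' 40
python3 -m crank '0 0 0.02 0;0 0 0.03 0;0 0 0.03 0;0 0 0.03 0;0 0 0.03 0'
python3 - <<'E'
from h import *
snap('scene','s5');tool()
W=cloud('s5');im=load('s5')[0];H,S,V=[cv2.cvtColor(im,cv2.COLOR_RGB2HSV)[...,i] for i in range(3)]
m=(H>100)&(H<130)&(S>120)&(W[...,2]>.08)&(abs(W[...,0]-.65)<.15)&(abs(W[...,1]-.16)<.14);q=W[m]
for _ in range(5):
    n=np.linalg.svd(q-q.mean(0),full_matrices=False)[2][2];r=abs((W[m]-q.mean(0))@n);q=W[m][r<.004]
n*=np.sign(n[0]);th=np.arccos(n[2]);c=q.mean(0);print(len(q),c,n,np.degrees(th))
h=np.array([n[0],n[1],0])/np.hypot(n[0],n[1]);u=-h*np.cos(th)+[0,0,np.sin(th)]
p=c-.006*n;hx=p-u*(p[2]-.052)/u[2];print('hinge line pt',hx)
m=(H>20)&(H<35)&(S>180)&(V>100)&(W[...,2]>.2)&(abs(W[...,0]-.63)<.06)&(abs(W[...,1]-.165)<.08);b=W[m];print('bar',len(b),b.mean(0),b.min(0),b.max(0))
E
```

```text
t: 8.27
tool_pos: [0.6273, 0.1614, 0.2334]
tool_rot: [-2.246, -2.196, 0.001]
contact_force: [0.6, 0.4, -0.8]
opening: 0.034
grip_force: 0.0
t: 8.68
tool_pos: [0.6277, 0.1617, 0.3066]
tool_rot: [2.245, 2.195, 0.003]
contact_force: [-0.4, -0.3, -0.2]
opening: 0.0339
grip_force: 0.0
t 8.7333 tcp [0.629  0.1619 0.3107] yaw -1.29 f [-0.3   0.12  3.2 ] open 0.034 grip 0.0 q [0.14 0.06 1.43 0.   1.64 0.16]
2791 [0.67642033 0.19643534 0.17083655] [ 0.9459716  -0.01793864  0.3237529 ] 71.10996289124662
hinge line pt [0.71073638 0.1957846  0.052     ]
bar 114 [0.63283443 0.14610557 0.28816892] [0.62703087 0.10525382 0.28211886] [0.63818805 0.21385783 0.29210908]
```

The lid holds at 71.1°. From that fit the dowel target is about (0.466, 0.163, 0.153). Now over to the dowel.

```bash
python3 -m crank '-0.0199 -0.0576 0 -0.0528;-0.0199 -0.0576 0 -0.0528;-0.0199 -0.0576 0 -0.0528;-0.0199 -0.0576 0 -0.0528;-0.0199 -0.0576 0 -0.0528' 50
python3 -m crank '-0.0199 -0.0576 -0.03 -0.0528;-0.0199 -0.0576 -0.03 -0.0528;-0.0199 -0.0576 -0.03 -0.0528;-0.0199 -0.0576 -0.03 -0.0528;-0.0199 -0.0576 -0.03 -0.0528'
python3 -m crank '-0.0199 -0.0576 -0.03 -0.0528;-0.0199 -0.0576 -0.03 -0.0528;-0.0199 -0.0576 -0.03 -0.0528;-0.0199 -0.0576 -0.03 -0.0528;-0.0199 -0.0576 -0.03 -0.0528'
python3 -m crank '0 0 0 0;0 0 0 0;0 0 0 0;0 0 0 0;0 0 0 0'
python3 - <<'E'
from h import *
snap('wrist','w6');tool()
W=cloud('w6');im=load('w6')[0];H,S,V=[cv2.cvtColor(im,cv2.COLOR_RGB2HSV)[...,i] for i in range(3)]
k=W[(S>90)&(V>50)&(W[...,2]>.052)&(W[...,2]<.075)&(abs(W[...,0]-.48)<.12)&(abs(W[...,1]+.27)<.08)]
xy=k[:,:2];m=xy.mean(0);l=np.linalg.svd(xy-m,full_matrices=False)[2][0];l*=np.sign(l[0]);t=(xy-m)@l;s=(xy-m)@[-l[1],l[0]]
print(len(k),'ang',np.degrees(np.arctan2(l[1],l[0])),'len',t.min(),t.max(),'w',np.percentile(s,[1,99]),'c',m+l*(t.min()+t.max())/2,'z',np.percentile(k[:,2],[1,50,99]))
E
```

```text
t: 9.15
tool_pos: [0.5771, 0.0165, 0.3045]
tool_rot: [2.653, 1.682, 0.002]
contact_force: [0.5, -0.9, -0.6]
opening: 0.0428
grip_force: 0.0
t: 9.57
tool_pos: [0.5274, -0.1278, 0.2289]
tool_rot: [2.942, 1.099, 0.002]
contact_force: [0.2, 0.0, 0.3]
opening: 0.0426
grip_force: 0.0
t: 9.98
tool_pos: [0.4777, -0.272, 0.1539]
tool_rot: [3.105, 0.469, 0.002]
contact_force: [0.6, -0.5, 0.3]
opening: 0.0428
grip_force: 0.0
t: 10.4
tool_pos: [0.479, -0.2698, 0.1547]
tool_rot: [3.104, 0.479, 0.002]
contact_force: [0.0, 1.1, 0.5]
opening: 0.0425
grip_force: 0.0
t 10.45 tcp [ 0.4789 -0.2697  0.1546] yaw -72.46 f [ 0.29 -0.08 -0.1 ] open 0.0428 grip 0.0 q [-0.65 -0.09  1.84  0.    1.39  0.62]
4108 ang 17.181870153733446 len -0.09860295354090608 0.08191189013419103 w [-0.00861699  0.00874203] c [ 0.47932247 -0.27106924] z [0.06190544 0.06773128 0.0700841 ]
```

View pics/w6.png

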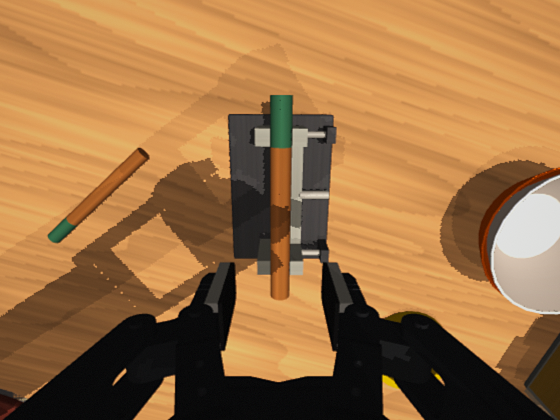

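The wrist view shows the dowel at columns 270–292, rows 95–298, midway between the fingers and parallel to the pads. The measured centre is (0.479, −0.271). I'll descend in two stages and check the force between them.

```bash
python3 -m crank '0 -0.003 -0.04 0;0 0 -0.04 0;0 0 -0.04 0;0 0 -0.04 0;0 0 -0.04 0'
python3 -m crank '0 0 -0.03 0;0 0 -0.03 0;0 0 -0.02 0;0 0 -0.017 0;0 0 0 0'
python3 -m crank '0 0 0 0;0 0 0 0;0 0 0 0;0 0 0 0;0 0 0 0'
```

```text
t: 10.87
tool_pos: [0.4787, -0.2714, 0.0533]
tool_rot: [3.104, 0.478, 0.002]
contact_force: [1.1, -0.6, -0.7]
opening: 0.0427
grip_force: 0.0
t: 11.28
tool_pos: [0.4773, -0.2708, 0.0034]
tool_rot: [-3.103, -0.477, 0.003]
contact_force: [-0.1, -0.4, -0.2]
opening: 0.0424
grip_force: 0.0
t: 11.7
tool_pos: [0.4784, -0.2722, 0.0057]
tool_rot: [3.104, 0.476, 0.001]
contact_force: [0.3, -0.1, 0.5]
opening: 0.043
grip_force: 0.0
```

```bash
python3 -m crank '0 0 0 0;0 0 0 0;0 0 0 0;0 0 0 0;0 0 0 0' 0 40
python3 -m crank '0 0 0 0;0 0 0 0;0 0 0 0;0 0 0 0;0 0 0 0'
python3 -m crank '0 0 0.01 0;0 0 0.02 0;0 0 0.02 0;0 0 0.02 0;0 0 0.02 0'
python3 -m crank '0 0 0.02 0;0 0 0.02 0;0 0 0.02 0;0 0 0.02 0;0 0 0 0'
python3 -m crank '0 0 0 0;0 0 0 0;0 0 0 0;0 0 0 0;0 0 0 0'
python3 -c "from h import *;tool()"
```

```text
t: 12.12
tool_pos: [0.4781, -0.272, 0.0053]
tool_rot: [3.105, 0.476, 0.0]
contact_force: [-1.2, 0.3, 2.2]
opening: 0.0169
grip_force: 38.9
t: 12.53
tool_pos: [0.4781, -0.272, 0.0052]
tool_rot: [3.105, 0.476, 0.0]
contact_force: [-1.5, -0.0, 3.5]
opening: 0.0167
grip_force: 39.1
t: 12.95
tool_pos: [0.4782, -0.2718, 0.0513]
tool_rot: [3.105, 0.476, 0.001]
contact_force: [0.1, 0.7, -0.4]
opening: 0.0168
grip_force: 40.0
t: 13.37
tool_pos: [0.4794, -0.2729, 0.0931]
tool_rot: [3.102, 0.475, 0.005]
contact_force: [1.8, -1.0, -0.5]
opening: 0.0167
grip_force: 40.0
t: 13.78
tool_pos: [0.4776, -0.2716, 0.0893]
tool_rot: [-3.104, -0.476, 0.001]
contact_force: [-0.3, -0.5, 0.2]
opening: 0.0167
grip_force: 40.0
t 13.7833 tcp [ 0.4776 -0.2716  0.0893] yaw -72.57 f [-0.35 -0.49  0.19] open 0.0167 grip 40.0 q [-0.65 -0.03  1.89 -0.    1.28  0.61]
```

```bash
python3 -m crank '-0.0017 0.058 0.0015 0.0529;-0.0017 0.058 0.0015 0.0529;-0.0017 0.058 0.0015 0.0529;-0.0017 0.058 0.0015 0.0529;-0.0017 0.058 0.0015 0.0529'
python3 -m crank '-0.0017 0.058 0.0015 0.0529;-0.0017 0.058 0.0015 0.0529;-0.0017 0.058 0.0015 0.0529;-0.0017 0.058 0.0015 0.0529;-0.0017 0.058 0.0015 0.0529'
python3 -m crank '-0.0017 0.058 0.0015 0.0529;-0.0017 0.058 0.0015 0.0529;-0.0017 0.058 0.0015 0.0529;-0.0017 0.058 0.0015 0.0529;-0.0017 0.058 0.0015 0.0529'
python3 -m crank '0 0 0 0;0 0 0 0;0 0 0 0;0 0 0 0;0 0 0 0'
python3 - <<'E'
from h import *
snap('scene','s7');snap('wrist','w7');snap('top','t7');tool()
for f in ('s7','w7','t7'):
  W=cloud(f);im=load(f)[0];H,S,V=[cv2.cvtColor(im,cv2.COLOR_RGB2HSV)[...,i] for i in range(3)]
  box=(abs(W[...,0]-.465)<.06)&(abs(W[...,1]-.163)<.12)&(abs(W[...,2]-.153)<.04)
  g=W[box&(H>45)&(H<90)&(S>80)];o=W[box&(H<20)&(S>100)&(V>40)]
  for n,k in (('green',g),('wood',o)):
    if len(k)>5: print(f,n,len(k),k.mean(0).round(4),k.min(0).round(3),k.max(0).round(3))
  m=(H>100)&(H<130)&(S>120)&(W[...,2]>.08)&(abs(W[...,0]-.65)<.15)&(abs(W[...,1]-.16)<.14);q=W[m]
  if f=='s7' and len(q)>300:
    for _ in range(5):
      n=np.linalg.svd(q-q.mean(0),full_matrices=False)[2][2];q=W[m][abs((W[m]-q.mean(0))@n)<.004]
    n*=np.sign(n[0]);print(f,'lid',len(q),n,np.degrees(np.arccos(n[2])))
a=np.hstack([load('s7')[0][130:340,190:450],load('t7')[0][130:340,150:410]])
cv2.imwrite('pics/c7.png',cv2.resize(a,None,fx=1.5,fy=1.5)[:,:,::-1])
E
```

```text
t: 14.2
tool_pos: [0.4734, -0.1256, 0.0935]
tool_rot: [-2.938, -1.111, 0.0]
contact_force: [0.6, -0.6, 0.2]
opening: 0.0171
grip_force: 40.0
t: 14.62
tool_pos: [0.4691, 0.0195, 0.0973]
tool_rot: [-2.646, -1.694, 0.0]
contact_force: [0.1, -0.6, 0.1]
opening: 0.0164
grip_force: 40.0
t: 15.03
tool_pos: [0.4648, 0.1646, 0.1011]
tool_rot: [-2.239, -2.204, 0.0]
contact_force: [0.0, 0.3, -1.4]
opening: 0.0167
grip_force: 40.0
t: 15.45
tool_pos: [0.4653, 0.1621, 0.1011]
tool_rot: [-2.246, -2.197, 0.001]
contact_force: [0.5, 0.4, -0.6]
opening: 0.0165
grip_force: 40.0
t 15.6 tcp [0.4654 0.1624 0.1012] yaw -1.25 f [ 0.2   0.55 -0.16] open 0.0164 grip 40.0 q [ 0.18 -0.18  2.01 -0.    1.31  0.21]
s7 green 43 [0.4737 0.2335 0.1598] [0.467 0.217 0.155] [0.48  0.25  0.165]
s7 wood 284 [0.4722 0.1486 0.1584] [0.429 0.07  0.129] [0.515 0.251 0.192]
s7 lid 2968 [ 0.94570186 -0.0192498   0.32446485] 71.06684372691238
w7 green 5946 [0.4668 0.2358 0.1631] [0.458 0.215 0.157] [0.476 0.255 0.167]
w7 wood 8445 [0.4652 0.1766 0.1636] [0.417 0.127 0.132] [0.51  0.255 0.193]
t7 wood 151 [0.4646 0.102  0.1616] [0.422 0.075 0.148] [0.475 0.152 0.192]
```

View pics/c7.png

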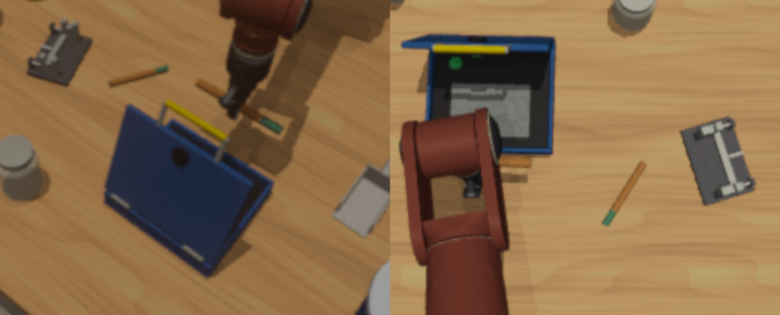

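The clamp is empty and the lid stands open at 71°. The dowel is held level in front of the lens with its green end to the robot's left (scene crop (270,125)). Its measured centre is about (0.466, 0.164, 0.156), against a target of (0.466, 0.163, 0.153), so I'm handing in.

```bash
python3 -c "
from station import ctrl
print(ctrl.finish_job())"
```

```text
the job is handed in; nothing more can be done
None
```

I handed the job in at about 15.6 s of the 58 s, with no verdict returned: the lid stands at about 71° and released, and the dowel is held level about 18 cm from the lens, green end to the robot's left.

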